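Clear the tin and flip the tea box open

TASK

Open the tea box, the wider and lower of the two wooden boxes, without grasping, pinching or lifting anything: first push the tin that stands at its front, by the lid's tongue, sideways along the worktop, upright, until it is wholly clear of the box's front. Then raise the box's lid with a fingertip under its front tongue and ease it (do not fling it) up and over past upright, so that it leans back against its stop and stays open by itself. Leave the box where it stands, and leave the taller, narrower box shut and everything else alone.

Things in the scene. Friction and masses are not known exactly. Their poses are not given: they have to be found in the camera images.
- tea_box: Wide low wooden box, loose on the worktop, 2 kg: 140 mm deep (x), 160 mm wide (y), 85 mm high without its lid. Origin at the centre of its underside; x points from its front (the tongue side) to its back (the hinge side), y along its width, z up. It stands with its front to the robot's left and its back to the robot's right (x along world -y), turned at most 0.25 rad from that.
- tea_box_hinge (a point): Middle of the tea box's hinge line, fixed to the box: at its back top edge, 70 mm behind the box's origin and 85 mm above its underside. The lid turns about the y axis through this point; the underside of the lid passes through it.
- tea_box_tongue (a point): Middle of the front tip of the lid's tongue, at the tongue's underside; moves with the lid, 168 mm from the hinge. The tongue is 60 mm wide, 10 mm thick like the lid, level with it, and overhangs the box's front by 28 mm (the lid's own front edge lies 142 mm from the hinge), with free space below down to the worktop.
- tea_box_lid (a joint): Angle of the tea box's lid, rad: 0 shut, 1.57 upright, 1.92 leaning back on its stop. The lid weighs 0.20 kg and turns freely with slight damping: below about 1.5 it falls shut, above that it falls back to the stop.
- tin_3: Short food tin with a teal printed label, 75 mm across and 58 mm high, 0.21 to 0.42 kg, standing loose right in front of the tea box's tongue, so on the box's left as the robot sees it, about 10 to 35 mm clear of the tongue. There is room to push it to either side of the box's front, towards the robot or away from it. Origin at the centre of its underside, z up.
- recipe_box: The other wooden box, taller and narrower, loose, 1.8 kg: 110 mm deep (x), 100 mm wide (y), 125 mm high without its 10 mm lid. Same axes and origin as for the tea box. To be left alone. The two boxes stand left and right of each other, 0.35 to 0.5 m apart, either way round, both with the front to the robot's left.
- recipe_box_lid (a joint): Angle of that box's lid, rad: 0 shut; to be left shut.
- garlic_1: Bystander to be left alone: garlic bulb, 60 mm. Origin at the centre of its underside.
- tin_2: Bystander to be left alone: flat tin with a gold top, 86 mm across and 40 mm high, at the far left. Origin at the centre of its underside.
- mill_2: Bystander to be left alone: small glass salt shaker, 44 mm across and 90 mm high, standing behind the gap between the two boxes. Origin at the centre of its underside.
- mug_1: Bystander to be left alone: two-tone mug, 78 mm across and 92 mm high, with a handle. Origin at the centre of its underside.
There are look-alikes about, which are no part of the job. What is shaped like the tea_box but blue is not meant. Leave any red look-alike of the tin_3 alone.

How it is judged:
By the outcome, as a careful person would: the job done as asked, in the order asked, and still so for the second after the job is handed in, with the robot touching nothing.
It also fails if it takes over 59 s, if anything falls off the work surface, if the arm or the gripper's body presses on something with over 40 N, if the wrist force passes 120 N, or if a joint passes its speed limit or range.

ROBOT

A 6-joint arm with a two-finger parallel gripper is mounted at the origin on a cart in front of the work surface, level with it; the furniture and walls round the work are solid. World frame = base frame: x ahead of the robot, y to its left, z up, the work surface at z = 0. Lengths are in m, angles in rad, forces in N, time in s.
With the tool pointing down it reaches from about 0.35 to 0.975 m from the base axis. Payload 7.1 kg.
Tool frame: the origin (TCP) lies midway between the tips of the shut fingers; the grasp point (between the pads) lies 19 mm behind it; z points along the fingers, y is the line along which they close (so a half turn about z gives the same grasp; the last joint's range is limited). The gripper opens to 88 mm and grips with 3 to 60 N. Pads are 20 mm wide; open, the fingers measure 115 mm over their backs; the gripper's body (75 mm by 178 mm) begins 61 mm behind the grasp point.
Start: joints at [1.208, 0.423, 1.63, -0, 1.089, -0.019], TCP at [0.211, 0.588, 0.223] pointing down, gripper open.
Joint ranges: [-3, 3], [-0.9, 2.11], [0.09, 2.58], [-1.31, 4.45], [0.11, 2.69], [-2.54, 2.54]. Speed limits (rad/s): [2.39, 2.39, 3.01, 3.14, 3.14, 3.14].

INTERFACE

Orientations are given as a unit quaternion [w, x, y, z].
In Python, from station import move_pose, movel, movej, command_gripper, wait, inverse_kinematics, read_camera, camera_info, MotionError, job_done, get_time, get_joint_pos, get_qvel, get_effort, get_tcp_pos, get_ee_rot, get_ft_force, get_ft_torque, get_grip_width, get_finger_force gives the robot as it stands. Calls block until the motion is done:
- move_pose(position, orientation): joint-space move of the TCP to a pose.
- movel(position, frame=None, v=0.15, until_force=None): straight line of the TCP; frame=None keeps the orientation; v is the mean speed in m/s. With until_force (N) it stops when the force on the tool has changed by that much, and returns True; else False.
- movej(angles): joint-space move.
- command_gripper(opening): opening from 0.0 (shut) to 1.0 (fully open); the grip force is fixed at half the most; returns when the fingers have stopped.
- wait(seconds).
- inverse_kinematics(position, orientation): joint angles nearest the present ones, or None.
- read_camera(name): name is "scene" or "top" or "wrist"; returns the picture (384x512x3 uint8, red, green, blue); there is no depth.
- camera_info(name): a dict with "intrinsics" (3x3 intrinsics, pixels), "T" (4x4, takes a point from camera to world coordinates); the wrist camera has in their place "tool_from_camera" (4x4, takes a point from camera to tool coordinates, whose origin is the TCP and whose axes are the flange's). Camera axes: x right, y up, looking along -z (the intrinsics and any distortion apply to the point x, -y, -z); pixel columns grow to the right and rows downward; lengths in m; the calibration is good to about 2 mm. A picture is of the moment at which its call begins: read the wrist's pose just before it. camera_info takes no time and is no camera call.
A pose or a line that the arm cannot do raises MotionError and nothing moves.
- job_done(): hands the job in; it is judged then, once.
Readings, each from a call of its own:
- get_time(): time.
- get_joint_pos(): joint angles.
- get_qvel(): joint speeds.
- get_effort(): joint torques, N m.
- get_tcp_pos(): TCP position.
- get_ee_rot(): TCP orientation.
- get_ft_force(): force on the tool from outside, world axes, zero at the start.
- get_ft_torque(): the same for the moment, N m.
- get_grip_width(): opening from 0.0 (shut) to 1.0 (fully open).
- get_finger_force(): force on a finger pad.
Only numpy, scipy, OpenCV 4.12 (cv2) and the standard library are available. Lean on these libraries where they do the work, as an engineer would, in place of code of your own. Each camera call takes 0.05 s, during which the arm holds its last target. There are 200 camera calls.

## Working session

There is one attempt and no reset: what is moved stays moved. The work goes in short steps, each a Python script; the robot and the scene stay as the last script left them, time stands still between calls to the robot, and variables do not carry over. Pictures are saved under pics/ and viewed, at most 10 in all, crops included, and the job is handed in when it is done.

```bash
mkdir -p pics; ls
python3 - <<'E'
from station import *
import cv2,numpy as np
for n in("scene","top"):
    cv2.imwrite(f"pics/{n}.png",cv2.resize(read_camera(n)[:,:,::-1],(800,600),interpolation=cv2.INTER_CUBIC))
    i=camera_info(n);print(n,np.round(i["intrinsics"],1).tolist(),np.round(i["T"],3).tolist(),[k for k in i], i.get("distortion"))
i=camera_info("wrist");print(np.round(i["tool_from_camera"],4).tolist());print(get_ee_rot(),get_time())
E
```

```text
pics
scene [[377.7, 0.0, 253.4], [0.0, 377.7, 198.4], [0.0, 0.0, 1.0]] [[-0.968, 0.118, -0.221, 0.261], [-0.251, -0.469, 0.847, 1.123], [-0.004, 0.875, 0.484, 0.768], [0.0, 0.0, 0.0, 1.0]] ['intrinsics', 'T'] None
top [[364.3, 0.0, 254.1], [0.0, 364.3, 185.5], [0.0, 0.0, 1.0]] [[-0.224, 0.848, -0.48, -0.204], [-0.975, -0.189, 0.121, 0.176], [0.012, 0.495, 0.869, 1.506], [0.0, 0.0, 0.0, 1.0]] ['intrinsics', 'T'] None
[[0.0003, 0.9635, 0.2676, 0.073], [1.0, -0.0005, 0.0006, -0.0], [0.0008, 0.2676, -0.9635, -0.1619], [0.0, 0.0, 0.0, 1.0]]
[-1.13411811e-04  1.71055631e-01  9.85261148e-01 -6.54454807e-04] 0.1
```

View pics/scene.png

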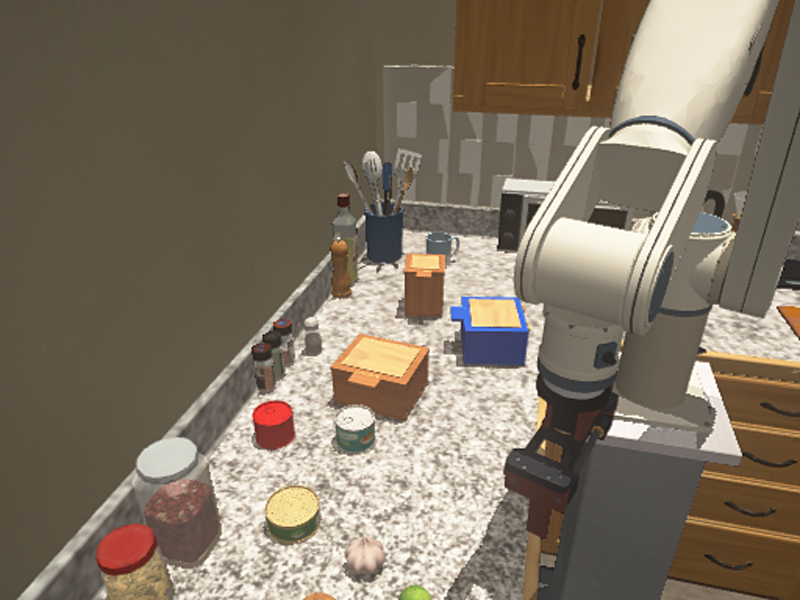

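View pics/top.png

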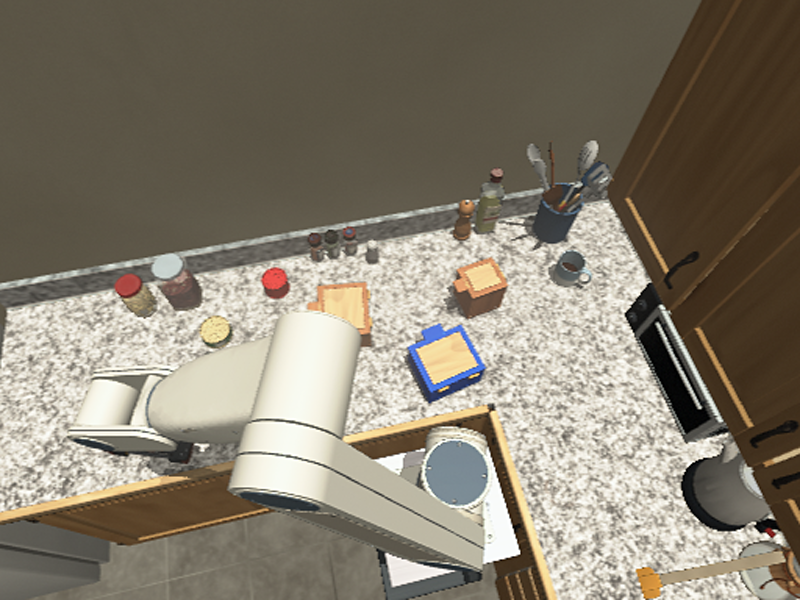

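The natural-wood tea box is at scene (380,375), with the taller recipe box at (425,285). The blue box at (492,330) is a look-alike. The teal tin_3 at (355,428) matches the description, and the red one at (273,425) is a look-alike beyond it, so I'll push towards the robot. I'll confirm in an enlarged crop.

Run:
```python
import cv2
im=cv2.imread("pics/scene.png")[320:470,240:440]
cv2.imwrite("pics/crop.png",cv2.resize(im,None,fx=4,fy=4,interpolation=cv2.INTER_CUBIC))
```

```text
(no output)
```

View pics/crop.png

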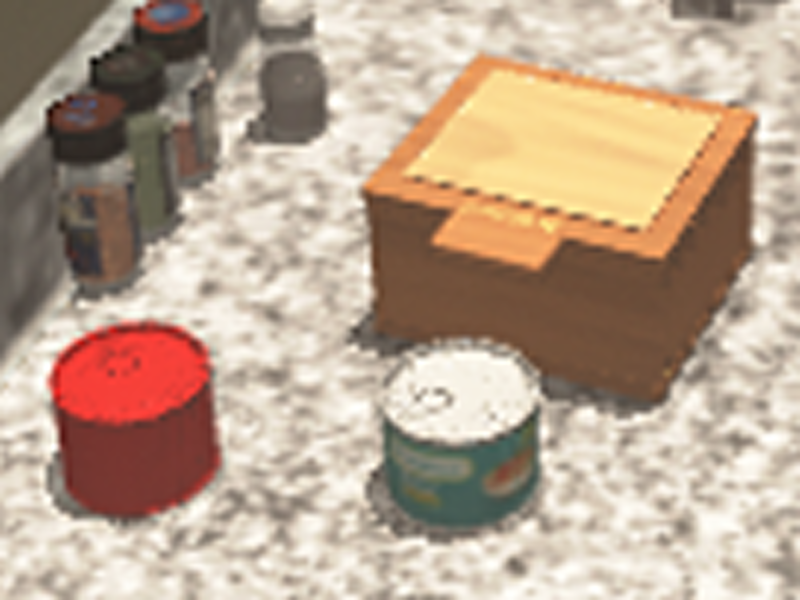

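The crop confirms it. The tea-box lid corners are at crop (365,190), (663,258), (755,117), (480,57). The tongue tip runs (432,243)-(543,270), the teal tin's top is centred at (461,393) and the red tin's top at (131,373).

```bash
cat > h.py <<'E'
from station import *
import numpy as np, cv2
def ray(n,px,z):
    i=camera_info(n);K=i["intrinsics"];T=np.array(i["T"])
    d=np.linalg.inv(K)@[px[0],px[1],1];d=T[:3,:3]@(d*[1,-1,-1]);o=T[:3,3]
    return (o+d*(z-o[2])/d[2])
def crop(c): 
    p=np.array([(c[0]+.5)/4+240,(c[1]+.5)/4+320]); return p*.64-.5
E
python3 - <<'E'
from h import *
for n,c,z in [("FL far",(365,190),.095),("F near",(663,258),.095),("B near",(755,117),.095),("B far",(480,57),.095),("T far",(432,243),.095),("T near",(543,270),.095),("tin",(461,393),.058),("red",(131,373),.058),("bottom near front",(660,400),0.0),("tinbottomedge",(461,525),0)]:
    print(n,ray("scene",crop(c),z).round(4))
for n,p,z in [("mill",(312,322),.09),("gold",(293,503),.04),("garlic",(365,560),.03),("blueFL",(462,365),0),("blue tongue",(452,315),.095)]:
    print(n,ray("scene",np.array(p)*.64-.2,z).round(3))
E
```

```text
FL far [0.636  0.2063 0.095 ]
F near [0.4774 0.2254 0.095 ]
B near [0.4602 0.0921 0.095 ]
B far [0.619  0.0695 0.095 ]
T far [0.5889 0.241  0.095 ]
T near [0.5306 0.2488 0.095 ]
tin [0.5556 0.3025 0.058 ]
red [0.7115 0.3269 0.058 ]
bottom near front [0.4809 0.216  0.    ]
tinbottomedge [0.5498 0.3273 0.    ]
mill [0.744 0.038 0.09 ]
gold [0.594 0.508 0.04 ]
garlic [0.453 0.574 0.03 ]
blueFL [ 0.399 -0.005  0.   ]
blue tongue [ 0.437 -0.064  0.095]
```

```bash
cat >> h.py <<'E'
from scipy.spatial.transform import Rotation as Rn
f=np.array([.122,.9925,0]);f/=np.linalg.norm(f);L=np.array([f[1],-f[0],0]);Z=np.array([0,0,1.])
tip=np.array([.5598,.245,0]);hinge=tip-.168*f+.085*Z
def quat(x,z):
    y=np.cross(z,x);return Rn.from_matrix(np.c_[x,y,z]).as_quat()[[3,0,1,2]]
def tool(al,be=0,s=1):   # al: down tilt, be: heading turned about z, s: camera side up(+1)/down
    R=Rn.from_rotvec(Z*be).as_matrix();g=R@f
    return quat(s*(-np.sin(al)*g+np.cos(al)*Z),-np.cos(al)*g-np.sin(al)*Z)
def lidpose(th,al,t=.010,rho=.150,s=.018,lat=0):
    w=lambda a,b:a*f+b*Z
    C=rho*w(np.cos(th),np.sin(th)) if th>al else .168*w(np.cos(th),np.sin(th))-s*w(np.cos(al),np.sin(al))
    return hinge+C-t*w(-np.sin(al),np.cos(al))+lat*L
E
python3 - <<'E'
from h import *
for s in (1,-1):
  for be in (-.8,-.5,-.25,0,.25,.5):
    for al in (.1,.3,.5,.7,.9):
      r=[inverse_kinematics(lidpose(th,al),tool(al,be,s)) for th in (-.15,0,.5,1,1.5,1.8)]
      print(s,be,al,[q is not None for q in r].count(True), np.round(r[1],2) if r[1] is not None else '', np.round(r[4],2) if r[4] is not None else '')
E
```

```text
1 -0.8 0.1 6 [ 0.46  1.34  0.83 -0.28  2.42 -1.8 ] [ 0.32  1.03  1.16 -0.47  2.36 -1.95]
1 -0.8 0.3 6 [ 0.46  1.24  0.92 -0.23  2.24 -1.77] [ 0.32  0.94  1.2  -0.4   2.22 -1.92]
1 -0.8 0.5 6 [ 0.46  1.14  1.02 -0.18  2.04 -1.75] [ 0.31  0.84  1.26 -0.33  2.06 -1.9 ]
1 -0.8 0.7 6 [ 0.46  1.03  1.14 -0.15  1.83 -1.73] [ 0.3   0.74  1.33 -0.28  1.9  -1.89]
1 -0.8 0.9 6 [ 0.45  0.92  1.27 -0.12  1.61 -1.73] [ 0.28  0.63  1.42 -0.23  1.72 -1.9 ]
1 -0.5 0.1 6 [ 0.56  1.3   0.93 -0.53  2.3  -1.98] [ 0.43  0.99  1.27 -0.67  2.22 -2.08]
1 -0.5 0.3 6 [ 0.56  1.21  1.   -0.44  2.13 -1.94] [ 0.42  0.9   1.3  -0.59  2.09 -2.06]
1 -0.5 0.5 6 [ 0.55  1.11  1.1  -0.37  1.95 -1.91] [ 0.41  0.8   1.35 -0.51  1.95 -2.05]
1 -0.5 0.7 6 [ 0.54  1.    1.2  -0.32  1.75 -1.9 ] [ 0.38  0.7   1.41 -0.43  1.79 -2.06]
1 -0.5 0.9 6 [ 0.52  0.9   1.32 -0.26  1.55 -1.91] [ 0.35  0.6   1.49 -0.36  1.63 -2.08]
1 -0.25 0.1 6 [ 0.64  1.26  1.04 -0.69  2.17 -2.07] [ 0.51  0.94  1.39 -0.81  2.08 -2.13]
1 -0.25 0.3 6 [ 0.64  1.16  1.11 -0.6   2.01 -2.04] [ 0.5   0.85  1.42 -0.72  1.95 -2.13]
1 -0.25 0.5 6 [ 0.62  1.07  1.
[... 3502 characters left out ...]
[ 0.75  0.97  1.45 -0.79  1.55  1.  ] [ 0.6   0.63  1.72 -0.9   1.52  0.88]
-1 0.25 0.7 6 [ 0.71  0.88  1.51 -0.71  1.39  0.95] [ 0.55  0.53  1.73 -0.79  1.4   0.78]
-1 0.25 0.9 6 [ 0.66  0.8   1.57 -0.6   1.23  0.87] [ 0.49  0.45  1.75 -0.65  1.28  0.66]
-1 0.5 0.1 6 [ 0.84  1.11  1.51 -1.12  1.71  1.1 ] [ 0.7   0.78  1.84 -1.24  1.64  1.08]
-1 0.5 0.3 6 [ 0.83  1.01  1.55 -1.04  1.55  1.06] [ 0.68  0.66  1.86 -1.15  1.5   0.98]
-1 0.5 0.5 6 [ 0.8   0.92  1.6  -0.95  1.39  1.  ] [ 0.64  0.56  1.86 -1.05  1.36  0.86]
-1 0.5 0.7 6 [ 0.75  0.83  1.64 -0.85  1.24  0.91] [ 0.59  0.47  1.86 -0.91  1.24  0.72]
-1 0.5 0.9 6 [ 0.69  0.75  1.67 -0.73  1.09  0.79] [ 0.51  0.39  1.85 -0.75  1.13  0.54]
```

Run:
```python
from h import *
tin=np.array([.5556,.3025,0]);q=quat(-L,-Z)
P=lambda l,z: tin+l*L+z*Z
print(inverse_kinematics(P(.065,.03),q),inverse_kinematics(P(-.104,.03),q))
command_gripper(.5)
move_pose(P(.065,.16),q)
movel(P(.065,.03),v=.12)
F0=get_ft_force()
print(get_tcp_pos(),get_time())
cv2.imwrite("pics/pre.png",cv2.resize(read_camera("scene")[200:310,130:310,::-1],(720,440),interpolation=cv2.INTER_CUBIC))
```

```text
[ 4.26134009e-01  7.47201715e-01  1.56900476e+00 -4.44089210e-16
  8.25386178e-01 -1.02235396e+00] [ 5.86948631e-01  6.09509489e-01  1.88874795e+00 -4.44089210e-16
  6.43335217e-01 -8.61539337e-01]
[0.62076013 0.29489106 0.03092706] 4.0
```

View pics/pre.png

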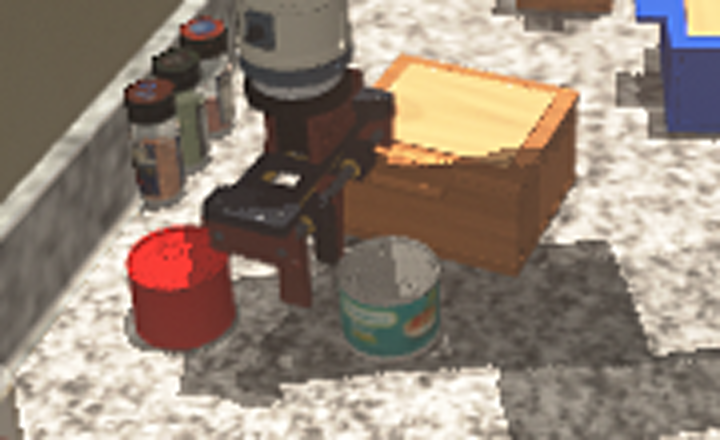

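The fingers stand behind tin_3 (crop (390,295)), clear of the red tin (180,290) and the box. I'll push now.

Run:
```python
from h import *
tin=np.array([.5556,.3025,0])
P=lambda l,z: tin+l*L+z*Z
movel(P(-.108,.03),v=.06)
print(get_tcp_pos(),get_ft_force().round(1),get_time())
movel(P(-.08,.03),v=.1); movel(P(-.08,.2),v=.2)
command_gripper(0)
al=.35
print(inverse_kinematics(lidpose(-.25,al)+.10*f+.06*Z,tool(al)))
move_pose(lidpose(0,al)+.12*f+.08*Z,tool(al))
movel(lidpose(0,al)+.05*f-.012*Z,v=.12)
print(get_tcp_pos(),lidpose(0,al),get_time())
cv2.imwrite("pics/pre2.png",cv2.resize(read_camera("scene")[180:310,130:330,::-1],(800,520),interpolation=cv2.INTER_CUBIC))
cv2.imwrite("pics/wr.png",read_camera("wrist")[:,:,::-1])
```

```text
[0.44848628 0.315663   0.02998008] [ 1.4  0.2 -0.2] 7.0833
[ 0.77912816  1.15304771  1.04344435 -0.68780707  1.97827252 -2.15051393]
[0.5646467  0.28191163 0.05804878] [0.55815542 0.23162097 0.06943411] 11.625
```

View pics/pre2.png

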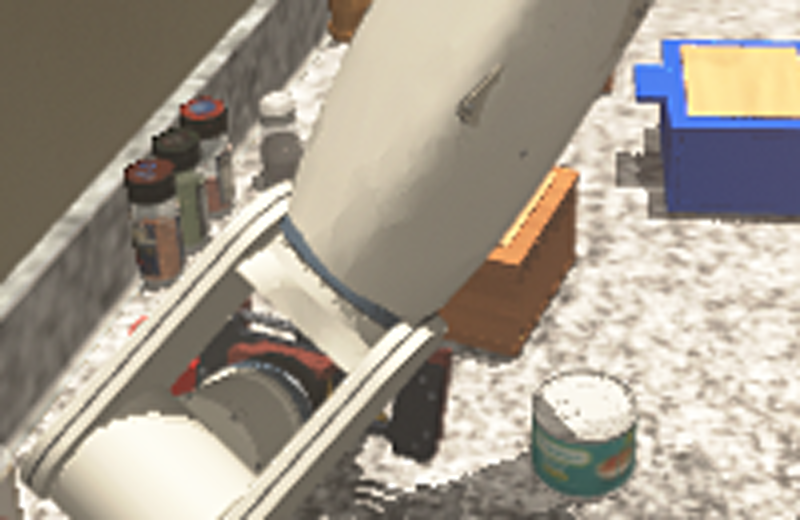

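View pics/wr.png

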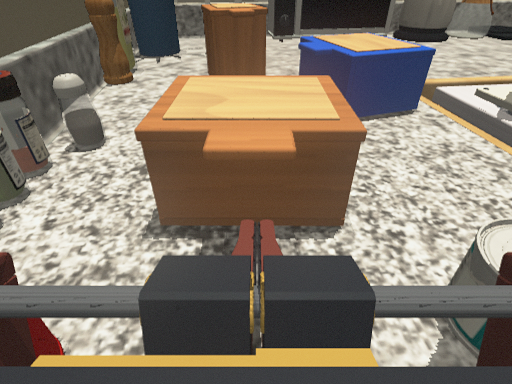

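The wrist view shows the finger centred on the tongue (250,140). The tin is clear to the right at (490,280), and the red tin sits close to the body's left edge. I'll shift 8 mm towards the middle of that gap, enter, and raise the lid partway.

Run:
```python
from h import *
al=.35;lat=-.008
F0=get_ft_force()
movel(lidpose(0,al,lat=lat)+.05*f-.012*Z,v=.05)
print("shift",(get_ft_force()-F0).round(2))
hit=movel(lidpose(0,al,lat=lat)-.012*Z,v=.06,until_force=6)
print(hit,get_tcp_pos(),(get_ft_force()-F0).round(2))
if not hit:
    for th in (0,.15,.35):
        hit=movel(lidpose(th,al,lat=lat),v=.05,until_force=10); print(th,hit,(get_ft_force()-F0).round(2))
        if hit:break
print(get_time())
cv2.imwrite("pics/wr2.png",read_camera("wrist")[:,:,::-1])
```

```text
shift [-0.04 -0.11 -0.42]
False [0.55034482 0.23289626 0.05750762] [-0.36 -0.    0.65]
0 False [ 0.73  2.17 -1.43]
0.15 False [0.65 0.43 0.21]
0.35 False [ 0.8   0.71 -0.77]
14.8833
```

View pics/wr2.png

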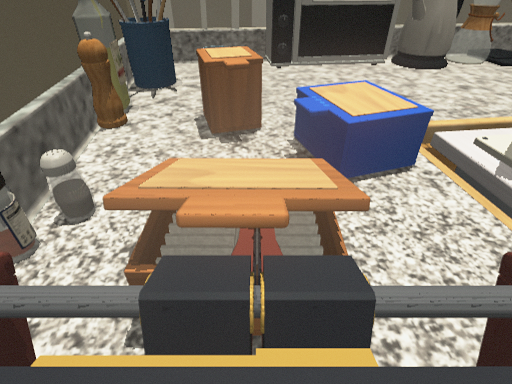

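The lid is up on the finger, with its tongue at (235,208) and the box interior visible. I'll continue around the arc, slower near upright.

Run:
```python
from h import *
al=.35;lat=-.008
F0=get_ft_force()
for th in np.r_[np.arange(.5,1.36,.15),np.arange(1.45,1.80,.07)]:
    v=.06 if th<1.4 else .025
    hit=movel(lidpose(th,al,lat=lat),v=v,until_force=12); print(round(th,2),hit,(get_ft_force()-F0).round(1))
    if hit:break
print(get_time(),get_tcp_pos(),lidpose(th,al,lat=lat))
cv2.imwrite("pics/wr3.png",read_camera("wrist")[:,:,::-1])
```

```text
0.5 False [0.2 0.4 0.9]
0.65 False [0.1 0.1 0.6]
0.8 False [-0.1  0.1  0.7]
0.95 False [-0.6 -0.1  0.5]
1.1 False [-0.7 -0.9  1.3]
1.25 False [ 0.3 -0.1  0.6]
1.45 False [ 1.2 -0.4  1.1]
1.52 False [ 0.3 -1.2  0.8]
1.59 False [-0.3 -0.1  0.6]
1.66 False [-0.7 -1.6  1. ]
1.73 False [-0.1 -1.9  1.3]
1.8 False [-0.1 -0.3  0.8]
22.2667 [0.52760682 0.04869714 0.22169004] [0.52762358 0.04880869 0.22168342]
```

View pics/wr3.png

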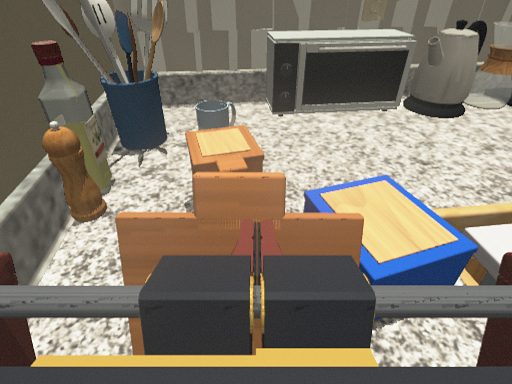

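The lid is past upright, its tongue at (240,195). I'll back away along the front direction, then up, and check.

Run:
```python
from h import *
p=np.array(get_tcp_pos())
movel(p+.12*f+.04*Z,v=.1); movel(p+.26*f+.12*Z,v=.2)
movej([1.208,.423,1.63,0,1.089,-.019]); wait(.5)
print(get_time(),get_tcp_pos())
cv2.imwrite("pics/end.png",cv2.resize(read_camera("scene")[:,:,::-1],(800,600),interpolation=cv2.INTER_CUBIC))
```

```text
27.2 [0.21059843 0.58823223 0.22264756]
```

View pics/end.png

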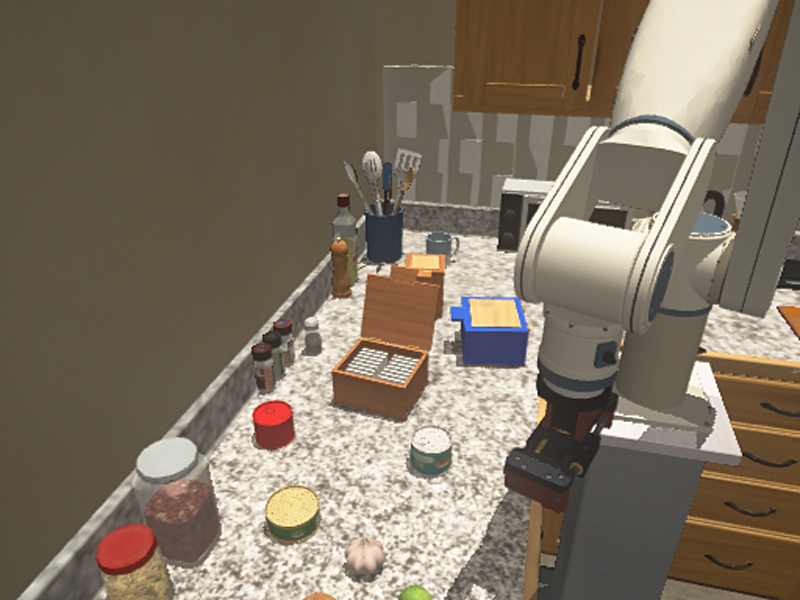

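The lid leans back open at (400,310), the box has not moved at (380,380), tin_3 is upright and clear at (431,450), and everything else is untouched.

```bash
python3 -c "
from station import *
print(job_done())"
```

```text
the job is handed in; nothing more can be done
None
```

The job is handed in at about 27 s: tin_3 was pushed clear of the tea box's front and stands upright, and the lid leans back open by itself; the last picture shows the box in place, the recipe box shut and everything else untouched.

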